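Flip the status tag of the finished sample

ROBOT

A 6-joint arm with a two-finger parallel gripper is mounted at the origin on the work surface. World frame = base frame: x ahead of the robot, y to its left, z up, the work surface at z = 0. Lengths are in m, angles in rad, forces in N, time in s.
With the tool pointing down it reaches from about 0.35 to 0.975 m from the base axis. Payload 4.9 kg.
Tool frame: the origin (TCP) lies midway between the tips of the shut fingers; the grasp point (between the pads) lies 19 mm behind it; z points along the fingers, y is the line along which they close (so a half turn about z gives the same grasp; the last joint's range is limited). The gripper opens to 85 mm and grips with 20 to 120 N. Pads are 22 mm wide; open, the fingers measure 114 mm over their backs; the gripper's body (76 mm by 85 mm) begins 54 mm behind the grasp point. The pads swing forward as they close: fully open they stand 13 mm farther back than shut.
Start: joints at [-1.411, 0.053, 1.613, -0, 1.476, -0.119], TCP at [0.172, -0.601, 0.231] pointing down, gripper open.
Joint ranges: [-3.01, 3.01], [-1.01, 2.22], [0.06, 2.58], [-1.02, 4.17], [0.09, 2.62], [-3.14, 3.14]. Speed limits (rad/s): [2.57, 2.57, 3.14, 3.14, 3.14, 3.14].

INTERFACE

Orientations are given as a rotation vector (axis times angle).
In Python, from station import telemetry, optics, ctrl gives the robot as it stands.
- The arm moves only by the shell command python3 -m pendant 'ROWS' [FORCE]. ROWS is JSON, one flat list of numbers, 7 for each row, row after row: the turn, a rotation vector about the tool's x, y, z as a fraction of full scale, then the shift along the tool's x, y, z as a fraction of full scale, then the opening, from 0 (shut) to 1 (fully open). In form: [ax, ay, az, tx, ty, tz, fingers, ax, ay, az, tx, ty, tz, fingers, ...]. A call has 1 to 12 rows; each row is the pose to reach, as a shift and turn from the pose commanded when the call began, along the tool's axes at that moment; what a row does not reach only later rows make up. Full scale, the value 1, is 300 mm for a shift and 30 degrees for a turn. A row lasts 1/8 s, in which the tool goes at most 62.5 mm and 10.7 degrees, less where a joint would pass 70% of its speed; a pose out of reach is approached as far as the arm can. A call with a number of a shift or a turn outside -1 to 1 is refused whole. A call with a gripper value outside its range is refused whole. The fingers move at their own pace and stop on an object; FORCE is the grip in N (left out, the last holds). Time passes only in rows, so rows that repeat a pose let the fingers close. It gives the time, the measured TCP pose, the force, the opening and the grip force at its end, in the units of the state.
- telemetry.get_obs(): the state, without advancing time (a new reading comes with each control period).
- optics.get_image(name): name is "scene" or "top"; returns a dict with "image" (420x560x3 uint8, red, green, blue), "depth" (420x560 float32, m along the optical axis (not along the pixel's ray), 0 where there is no reading), "fx", "fy", "cx", "cy" (pixels), "dist_coeffs" ([k1, k2, p1, p2, k3] as OpenCV has them; the pictures are not rectified), "rvec" (rotation vector, rad) and "tvec" (3), from world to camera coordinates, as OpenCV has them. Camera axes: x right, y down, z forward; pixel columns grow to the right and rows downward; lengths in m; the calibration is good to about 2 mm. A picture is of the moment at which its call begins.
- ctrl.finish_job(): hands the job in; it is judged then, once.
The state is a dict: "t": time; "q": joint angles; "dq": joint speeds; "effort": joint torques, N m; "tool_pos": TCP position; "tool_rot": TCP orientation; "contact_force": force on the tool from outside, world axes, zero at the start; "wrist_torque": the same for the moment, N m; "opening": finger opening in m; "grip_force": force on a finger pad.
Only numpy, scipy, OpenCV 4.12 (cv2) and the standard library are available. Lean on these libraries where they do the work, as an engineer would, in place of code of your own. Each camera call takes 0.05 s, during which the arm holds its last target. There are 200 camera calls.

TASK

The sample in the closed jar with the screw cap is finished: push the hinged tag at that jar's station up and over its hinge with the fingertips until it lies fully down on the far side and shows its metal-disc face. Do not take the tag between the fingers, leave the other two tags as they are, and do not lift or shift the jar, the cup or the dish.

Things in the scene. Friction and masses are not known exactly. Their poses are not given: they have to be found in the camera images.
- rack: fixed aluminium status rack, yaw within 0.3 rad; base plate 10 mm thick, 330 mm in y, from x = -85 to +170 mm. Origin on the counter right below the tags' common hinge line, which is along rack y, 85 mm above the counter; rack -x faces the robot. Three stations at rack y = +105 (robot's left), 0 and -105 mm, each with a tag hinged at x = 0 and a round grey vessel place at x = +122 mm
- hinge_left (a point): middle of the hinge line of the left (rack y = +105 mm) station's tag, 85 mm above the counter, axes as the rack's. Beside the tag two hinge lugs at y = +-34 mm, 14 mm in x, 6 mm in y, tops 91 mm above the counter; under the tag rubber rest posts at x = +-35 mm, 8 mm across, tops 82.5 mm above the counter
- tag_left (a joint): hinge of the left (rack y = +105 mm) station's tag, rad: 0 = lying level towards the robot (rack -x), plain paper face up; 1.57 = upright; 3.14 = lying level on the far side (rack +x), metal-disc face up, at its end stop. Starts at 0 to 0.25. Stiff hinge (0.035 N m friction): the tag stays at any angle where it is left, so it must be pushed all the way down
- tag_left_end (a point): middle of the free end of the left (rack y = +105 mm) station's tag, 70 mm from its hinge line. Tag: white plastic plate 70 mm long, 55 mm wide, 4 mm thick, 40 g, centred on the hinge line's height when level; its free edge is a rolled bead 8 mm across, as wide as the tag, with free space below it (70 mm to the base plate). Turns with the tag: x towards the hinge, y along it, z out of the paper face
- hinge_mid (a point): middle of the hinge line of the middle (rack y = 0) station's tag, 85 mm above the counter, axes as the rack's. Beside the tag two hinge lugs at y = +-34 mm, 14 mm in x, 6 mm in y, tops 91 mm above the counter; under the tag rubber rest posts at x = +-35 mm, 8 mm across, tops 82.5 mm above the counter
- tag_mid (a joint): hinge of the middle (rack y = 0) station's tag, rad: 0 = lying level towards the robot (rack -x), plain paper face up; 1.57 = upright; 3.14 = lying level on the far side (rack +x), metal-disc face up, at its end stop. Starts at 0 to 0.25. Stiff hinge (0.035 N m friction): the tag stays at any angle where it is left, so it must be pushed all the way down
- tag_mid_end (a point): middle of the free end of the middle (rack y = 0) station's tag, 70 mm from its hinge line. Tag: white plastic plate 70 mm long, 55 mm wide, 4 mm thick, 40 g, centred on the hinge line's height when level; its free edge is a rolled bead 8 mm across, as wide as the tag, with free space below it (70 mm to the base plate). Turns with the tag: x towards the hinge, y along it, z out of the paper face
- hinge_right (a point): middle of the hinge line of the right (rack y = -105 mm) station's tag, 85 mm above the counter, axes as the rack's. Beside the tag two hinge lugs at y = +-34 mm, 14 mm in x, 6 mm in y, tops 91 mm above the counter; under the tag rubber rest posts at x = +-35 mm, 8 mm across, tops 82.5 mm above the counter
- tag_right (a joint): hinge of the right (rack y = -105 mm) station's tag, rad: 0 = lying level towards the robot (rack -x), plain paper face up; 1.57 = upright; 3.14 = lying level on the far side (rack +x), metal-disc face up, at its end stop. Starts at 0 to 0.25. Stiff hinge (0.035 N m friction): the tag stays at any angle where it is left, so it must be pushed all the way down
- tag_right_end (a point): middle of the free end of the right (rack y = -105 mm) station's tag, 70 mm from its hinge line. Tag: white plastic plate 70 mm long, 55 mm wide, 4 mm thick, 40 g, centred on the hinge line's height when level; its free edge is a rolled bead 8 mm across, as wide as the tag, with free space below it (70 mm to the base plate). Turns with the tag: x towards the hinge, y along it, z out of the paper face
- jar: closed glass jar with a white screw cap, 52 mm across, 72 mm high, loose, 0.16 kg, on the vessel place of one of the three stations (within 6 mm of its middle). Origin: centre of its underside, 10 mm above the counter
- cup: open white plastic cup, 60 mm across the rim, 60 mm high, loose, on another station's place. Origin: centre of its underside
- dish: shallow open white ceramic dish, 76 mm across, 28 mm high, loose, on the remaining station's place. Origin: centre of its underside
Not all that is in view belongs to the job. There is more than one size of the dish; the job needs the largest.

How it is judged:
At the end, for the whole second after the job is handed in: The tag of the station with the capped jar lies on the far side within about 8 degrees of its end stop (joint above 3.0 rad); the free ends of the other two tags are within 20 mm of where they started; jar, cup and dish upright (within 0.15 rad) and within 20 mm of where they stood (((y of jar in the frame of rack between 0.06 and 0.15 m and value of joint tag_left above 3 rad and distance of each of tag_mid_end, tag_right_end from where it was at the start of the episode below 0.02 m) or (y of jar in the frame of rack between -0.045 and 0.045 m and value of joint tag_mid above 3 rad and distance of each of tag_left_end, tag_right_end from where it was at the start of the episode below 0.02 m) or (y of jar in the frame of rack between -0.15 and -0.06 m and value of joint tag_right above 3 rad and distance of each of tag_left_end, tag_mid_end from where it was at the start of the episode below 0.02 m)) and distance of each of jar, cup, dish from where it was at the start of the episode below 0.02 m and angle between each of jar, cup, dish's own z axis and vertical below 0.15 rad); the robot touches nothing.
It fails at once if a tag of another station is turned (its free end moved more than 20 mm) ((not (y of jar in the frame of rack between 0.06 and 0.15 m) and distance of tag_left_end from where it was at the start of the episode above 0.02 m) or (not (y of jar in the frame of rack between -0.045 and 0.045 m) and distance of tag_mid_end from where it was at the start of the episode above 0.02 m) or (not (y of jar in the frame of rack between -0.15 and -0.06 m) and distance of tag_right_end from where it was at the start of the episode above 0.02 m)).
It fails at once if the jar, cup or dish is moved by more than 20 mm, lifted by more than 10 mm or tipped (distance of any of jar, cup, dish from where it was at the start of the episode above 0.02 m or height (world z) of any of jar, cup, dish above 0.02 m or angle between any of jar, cup, dish's own z axis and vertical above 0.3 rad).
It fails at once if a tag is taken between the fingers instead of being pushed ((x of the grasp point in the frame of tag_left_end between -0.005 and 0.07 m and y of the grasp point in the frame of tag_left_end between -0.03 and 0.03 m and z of the grasp point in the frame of tag_left_end between -0.004 and 0.004 m) or (x of the grasp point in the frame of tag_mid_end between -0.005 and 0.07 m and y of the grasp point in the frame of tag_mid_end between -0.03 and 0.03 m and z of the grasp point in the frame of tag_mid_end between -0.004 and 0.004 m) or (x of the grasp point in the frame of tag_right_end between -0.005 and 0.07 m and y of the grasp point in the frame of tag_right_end between -0.03 and 0.03 m and z of the grasp point in the frame of tag_right_end between -0.004 and 0.004 m)).
It also fails if it takes over 38 s, if anything falls off the work surface, if the arm or the gripper's body presses on something with over 40 N, if the wrist force passes 120 N, or if a joint passes its speed limit or range.

## Working session

There is one attempt and no reset: what is moved stays moved. The work goes in short steps, Python scripts to look and compute and a shell command to move; the robot and the scene stay as the last step left them, time stands still between calls to the robot, and variables do not carry over. Pictures are saved under pics/ and viewed, at most 10 in all, crops included, and the job is handed in when it is done.

```bash
ls; mkdir -p pics; cat > h.py <<'E'
import numpy as np, cv2
from scipy.spatial.transform import Rotation as R
from station import telemetry, optics, ctrl
def cam(n):
    d=optics.get_image(n); d['K']=np.array([[d['fx'],0,d['cx']],[0,d['fy'],d['cy']],[0,0,1.]])
    d['D']=np.array(d['dist_coeffs'],float); d['R']=R.from_rotvec(np.ravel(d['rvec'])).as_matrix(); d['t']=np.ravel(d['tvec']); return d
def ray(d,uv):
    p=cv2.undistortPoints(np.array(uv,float).reshape(-1,1,2),d['K'],d['D'])[:,0]
    return -d['R'].T@d['t'], np.c_[p,np.ones(len(p))]@d['R']
def onz(d,uv,z):
    c,v=ray(d,uv); return c+v*((z-c[2])/v[:,2])[:,None]
def proj(d,P):
    return cv2.projectPoints(np.array(P,float).reshape(-1,3),np.ravel(d['rvec']).astype(float),d['t'],d['K'],d['D'])[0][:,0]
def cloud(d):
    h,w=d['depth'].shape; u,v=np.meshgrid(np.arange(w),np.arange(h))
    p=cv2.undistortPoints(np.stack([u,v],-1).reshape(-1,1,2).astype(float),d['K'],d['D'])[:,0]
    X=np.c_[p,np.ones(len(p))]*d['depth'].reshape(-1,1)
    return ((X-d['t'])@d['R']).reshape(h,w,3)
E
python3 - <<'E'
from h import *
for n in('scene','top'):
    d=cam(n); cv2.imwrite(f'pics/{n}0.png',d['image'][...,::-1]); print(n,-d['R'].T@d['t'],(d['depth']>0).mean())
print(telemetry.get_obs())
E
```

```text
pics
scene [1.04453477 0.23225141 0.54194149] 0.9961181972789116
top [5.96874988e-01 3.75794504e-04 8.84742478e-01] 0.9959991496598639
{'t': 0.1, 'q': array([-1.41103553e+00,  5.33377883e-02,  1.61414415e+00, -2.44103244e-05,
        1.47600394e+00, -1.19030439e-01]), 'dq': array([ 0.00056731, -0.00025109, -0.00248736,  0.00068235,  0.00151468,
       -0.00023177]), 'effort': array([-7.08182197e-04, -3.94905961e+01, -3.71362853e+01, -1.56636966e-04,
        3.93554452e-03, -7.71063810e-06]), 'tool_pos': array([ 0.17188187, -0.60031792,  0.23016435]), 'tool_rot': array([-3.10924519e+00, -4.36248096e-01,  9.86599231e-05]), 'contact_force': array([-0.16582891,  0.28096826, -0.08566513]), 'wrist_torque': array([ 0.02289199,  0.01649061, -0.03584114]), 'grip_force': 0.0, 'opening': 0.08506964219239954}
```

View pics/scene0.png

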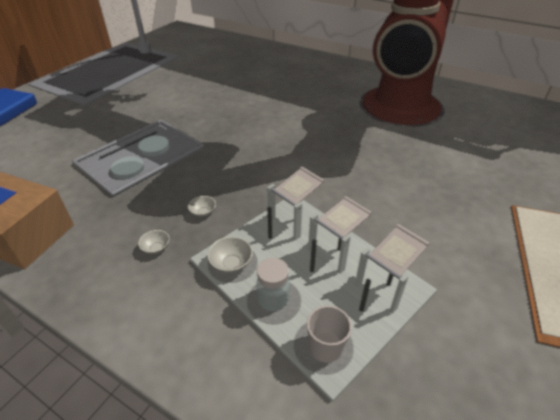

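View pics/top0.png

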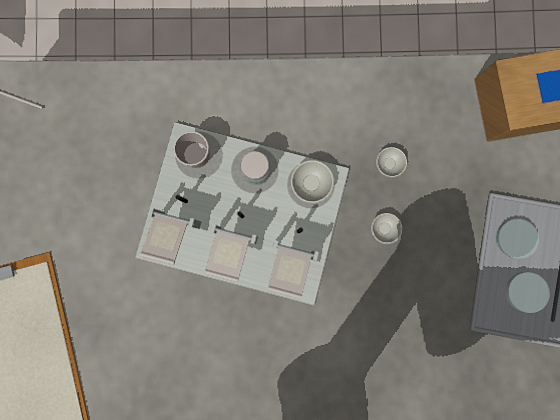

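The top view shows three stations on the rack, with image up being away from the robot. The left one has an open cup at (191,149) with its tag at (164,237). The middle one has the jar with a flat cap at (254,165) and its tag at (230,252). The right one has an open dish at (312,182) with its tag at (291,271). The small dishes at (391,161) and (386,228) are distractors. The jar looks like the middle vessel, so I'll measure the rack and check that with one crop.

```bash
python3 - <<'E'
from h import *
d=cam('top'); C=cloud(d); s=cam('scene')
c=onz(d,[(175,122),(349,165),(314,304),(137,259)],.01); print('corners',c.round(3))
# far-left, far-right, near-right, near-left
yd=((c[0]-c[1])+(c[3]-c[2]))[:2]; a=np.arctan2(-yd[0],yd[1])
ex=np.array([np.cos(a),np.sin(a)]); ey=np.array([-np.sin(a),np.cos(a)])
o=c[:,:2].mean(0)-.0425*ex; print('yaw',a,'origin',o, [np.linalg.norm(c[i]-c[(i+1)%4]).round(3) for i in range(4)])
L=(C[...,:2]-o)@np.c_[ex,ey]; z=C[...,2]
for n,y in(('L',.105),('M',0),('R',-.105)):
    for x0,x1 in((-.095,-.06),(-.06,-.045),(-.045,-.03),(-.03,-.012)):
        m=(L[...,0]>x0)&(L[...,0]<x1)&(abs(L[...,1]-y)<.04)&(z>.06)
        if m.sum(): print(n,x0,m.sum(),L[m].mean(0).round(4),L[m].min(0).round(3),L[m].max(0).round(3),np.percentile(z[m],[5,50,95]).round(4))
    m=(L[...,0]>.08)&(abs(L[...,1]-y)<.04)&(z>.02)
    print(n,'vessel',L[m].mean(0).round(3),z[m].max().round(3))
def im(d,b,f):
    return cv2.resize(d['image'][b[1]:b[3],b[0]:b[2],::-1],None,fx=f,fy=f,interpolation=cv2.INTER_CUBIC)
A=im(d,(130,110,355,310),1.75); B=im(s,(190,150,440,390),1.46)
h=min(len(A),len(B)); cv2.imwrite('pics/crop.png',np.hstack([A[:h],B[:h]]))
E
```

```text
corners [[ 0.827  0.177  0.01 ]
 [ 0.742 -0.137  0.01 ]
 [ 0.495 -0.067  0.01 ]
 [ 0.58   0.245  0.01 ]]
yaw -0.26509166383146165 origin [0.6198967  0.06557761] [np.float64(0.326), np.float64(0.257), np.float64(0.324), np.float64(0.256)]
L -0.095 238 [-0.0652  0.1077] [-0.071  0.08 ] [-0.06   0.136] [0.1001 0.1031 0.106 ]
L -0.06 331 [-0.0525  0.1076] [-0.06   0.081] [-0.045  0.136] [0.097  0.0995 0.1021]
L -0.045 324 [-0.0374  0.1076] [-0.045  0.08 ] [-0.03   0.135] [0.0933 0.096  0.099 ]
L -0.03 379 [-0.021   0.1074] [-0.03  0.08] [-0.012  0.135] [0.0896 0.0922 0.0952]
L vessel [0.126 0.115] 0.072
M -0.095 298 [-0.0668  0.003 ] [-0.074 -0.024] [-0.06   0.031] [0.0902 0.093  0.096 ]
M -0.06 317 [-0.0524  0.0036] [-0.06  -0.024] [-0.045  0.031] [0.0889 0.0913 0.0938]
M -0.045 314 [-0.0375  0.003 ] [-0.045 -0.024] [-0.03   0.031] [0.088  0.0901 0.0926]
M -0.03 376 [-0.0211  0.0031] [-0.03  -0.024] [-0.012  0.031] [0.0865 0.0887 0.0907]
M vessel [ 0.115 -0.004] 0.086
R -0.095 315 [-0.0671 -0.1014] [-0.075 -0.128] [-0.06  -0.074] [0.0966 0.0996 0.1028]
R -0.06 328 [-0.0525 -0.101 ] [-0.06  -0.128] [-0.045 -0.074] [0.0938 0.0964 0.099 ]
R -0.045 320 [-0.0375 -0.1013] [-0.045 -0.129] [-0.03  -0.074] [0.0912 0.094  0.0965]
R -0.03 383 [-0.021  -0.1018] [-0.03  -0.129] [-0.012 -0.074] [0.0874 0.0905 0.0933]
R vessel [ 0.125 -0.104] 0.042
```

View pics/crop.png

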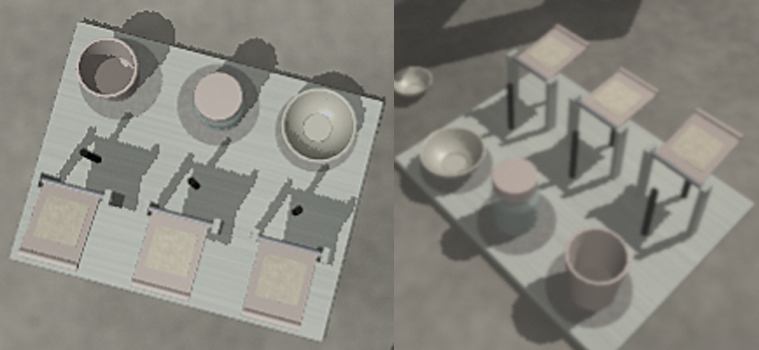

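The crop confirms it. The middle vessel has a flat closed cap and a glass body, so it is the jar. The cup on the left and the dish on the right are both open. The middle tag is at about 0.09 rad. I'll tilt the tool forward by 45°, sweep the bead up and over with the shut fingers' upper face, then press the tag down from above.

```bash
cat > plan.py <<'E'
from h import *
a=-.265; ex=np.array([np.cos(a),np.sin(a),0]); ey=np.array([-np.sin(a),np.cos(a),0]); O=np.array([.6207,.0685,0])
def W(x,y,z): return O+x*ex+y*ey+np.array([0,0,z])
def rot(yaw,tilt):  # tool x = heading yaw, z down, then tilt forward
    return R.from_euler('z',yaw)*R.from_euler('x',np.pi)*R.from_euler('y',tilt,degrees=True)
def delta(p,Rt,p0=None,R0=None):
    o=telemetry.get_obs()
    p0=o['tool_pos'] if p0 is None else p0; R0=R.from_rotvec(o['tool_rot']) if R0 is None else R0
    dp=R0.inv().apply(p-p0); dr=(R0.inv()*Rt).as_rotvec()
    print('row',(dr/np.radians(30)).round(3),(dp/.3).round(3),'rows>=',max(np.linalg.norm(dp)/.0625,np.degrees(np.linalg.norm(dr))/10.7).round(1))
def st():
    o=telemetry.get_obs(); p=o['tool_pos']-O; r=R.from_rotvec(o['tool_rot'])
    print('t',o['t'],'rack',(p@ex).round(4),(p@ey).round(4),p[2].round(4),'z axis',[(r.as_matrix()[:,2]@v).round(3) for v in(ex,ey)],'q',o['q'].round(2),'F',o['contact_force'].round(1),'open',round(float(o['opening']),3))
E
python3 - <<'E'
from plan import *
p1=np.array([.30,-.33,.25]); r1=rot(0.,10); delta(p1,r1)
p2=np.array([.42,-.08,.25]); r2=rot(a,25); delta(p2,r2,p1,r1)
p3=W(-.13,0,.15); r3=rot(a,45); delta(p3,r3,p2,r2)
E
```

```text
row [-0.049  0.331  0.531] [ 0.658 -0.749 -0.064] rows>= 4.8
row [-0.153  0.497  0.484] [ 0.394 -0.833  0.069] rows>= 4.4
row [ 0.     0.667 -0.   ] [-0.066 -0.653  0.337] rows>= 3.5
```

```bash
python3 -m pendant '[-0.05,0.33,0.53,0.66,-0.75,-0.065,0,-0.05,0.33,0.53,0.66,-0.75,-0.065,0,-0.05,0.33,0.53,0.66,-0.75,-0.065,0,-0.05,0.33,0.53,0.66,-0.75,-0.065,0,-0.05,0.33,0.53,0.66,-0.75,-0.065,0,-0.05,0.33,0.53,0.66,-0.75,-0.065,0,-0.05,0.33,0.53,0.66,-0.75,-0.065,0]' 30
python3 -c "
from plan import *
st(); p2=np.array([.42,-.08,.25]); delta(p2,rot(a,25))"
```

```text
t: 1.08
tool_pos: [0.3004, -0.3302, 0.2508]
tool_rot: [3.127, 0.002, 0.273]
contact_force: [0.1, -0.8, -1.1]
opening: -0.0001
grip_force: 0.0
t 1.075 rack -0.2047 -0.4687 0.2508 z axis [np.float64(0.168), np.float64(0.043)] q [-1.1  -0.5   2.05  0.15  1.5   0.47] F [ 0.1 -0.8 -1.1] open -0.0
row [-0.148  0.497  0.487] [ 0.393 -0.834  0.07 ] rows>= 4.4
```

```bash
python3 -m pendant '[-0.15,0.5,0.485,0.39,-0.83,0.07,0,-0.15,0.5,0.485,0.39,-0.83,0.07,0,-0.15,0.5,0.485,0.39,-0.83,0.07,0,-0.15,0.5,0.485,0.39,-0.83,0.07,0,-0.15,0.5,0.485,0.39,-0.83,0.07,0,-0.15,0.5,0.485,0.39,-0.83,0.07,0,-0.15,0.5,0.485,0.39,-0.83,0.07,0]'
python3 -c "
from plan import *
st(); delta(W(-.13,0,.15),rot(a,45))"
```

```text
t: 1.95
tool_pos: [0.419, -0.0823, 0.2496]
tool_rot: [2.985, -0.4, 0.662]
contact_force: [0.9, 0.2, -0.6]
opening: -0.0003
grip_force: 0.0
t 1.95 rack -0.1552 -0.1983 0.2496 z axis [np.float64(0.423), np.float64(-0.001)] q [-0.41 -0.84  2.29  0.06  1.26  1.42] F [ 0.9  0.2 -0.6] open -0.0
row [ 0.003  0.666 -0.002] [-0.065 -0.661  0.336] rows>= 3.6
```

```bash
python3 -m pendant '[0,0.667,0,-0.065,-0.66,0.335,0,0,0.667,0,-0.065,-0.66,0.335,0,0,0.667,0,-0.065,-0.66,0.335,0,0,0.667,0,-0.065,-0.66,0.335,0,0,0.667,0,-0.065,-0.66,0.335,0,0,0.667,0,-0.065,-0.66,0.335,0]'
python3 -c "
from plan import *
st()
p0=W(-.13,0,.15);r=rot(a,45)
for P in [(-.125,0,.05),(-.07,0,.05)]: delta(W(*P),r)
delta(W(-.07,0,.065),rot(a,45))"
```

```text
t: 2.7
tool_pos: [0.4954, 0.1019, 0.1505]
tool_rot: [2.785, -0.374, 1.155]
contact_force: [0.4, -0.4, 0.5]
opening: 0.0004
grip_force: 0.0
t 2.7 rack -0.1296 -0.0006 0.1505 z axis [np.float64(0.708), np.float64(-0.003)] q [ 0.25 -0.58  2.4  -0.59  0.69  2.43] F [ 0.4 -0.4  0.5] open 0.0
row [ 0.005 -0.002 -0.002] [-0.226 -0.003  0.248] rows>= 1.6
row [ 0.005 -0.002 -0.002] [-0.097 -0.003  0.377] rows>= 1.9
row [ 0.005 -0.002 -0.002] [-0.061 -0.003  0.342] rows>= 1.7
```

```bash
python3 -c "
from plan import *
for x,z,t in [(-.13,.12,45),(-.0715,.0615,45)]: delta(W(x,0,z),rot(a,t))
print()
p=W(-.0715,0,.0615);r=rot(a,45)
for x,z,t in [(-.0615,.0865,45),(-.046,.11,45),(-.0306,.1244,32),(-.0123,.131,20)]: delta(W(x,0,z),rot(a,t),p,r)
"
```

```text
row [ 0.005 -0.002 -0.002] [-0.073 -0.002  0.071] rows>= 0.5
row [ 0.005 -0.002 -0.002] [-0.073 -0.003  0.347] rows>= 1.7

row [0. 0. 0.] [ 0.082  0.    -0.035] rows>= 0.4
row [0. 0. 0.] [ 0.174  0.    -0.054] rows>= 0.9
row [ 0.    -0.433  0.   ] [ 0.245  0.    -0.052] rows>= 1.2
row [ 0.    -0.833  0.   ] [ 0.303  0.    -0.024] rows>= 2.3
```

```bash
python3 -m pendant '[0,0,0,-0.073,0,0.07,0,0,0,0,-0.073,0,0.07,0,0,0,0,-0.073,0,0.16,0,0,0,0,-0.073,0,0.25,0,0,0,0,-0.073,0,0.345,0,0,0,0,-0.073,0,0.345,0,0,0,0,-0.073,0,0.345,0]'
python3 -c "
from plan import *
st(); d=cam('scene'); cv2.imwrite('pics/s1.png',cv2.resize(d['image'][130:400,180:450,::-1],None,fx=2,fy=2))"
```

```text
t: 3.58
tool_pos: [0.5517, 0.0877, 0.0642]
tool_rot: [2.785, -0.373, 1.161]
contact_force: [0.1, 0.3, -0.0]
opening: -0.0
grip_force: 0.0
t 3.575 rack -0.0717 0.0004 0.0642 z axis [np.float64(0.71), np.float64(-0.0)] q [ 0.18 -0.23  2.33 -0.83  0.43  2.67] F [ 0.1  0.3 -0. ] open -0.0
```

View pics/s1.png

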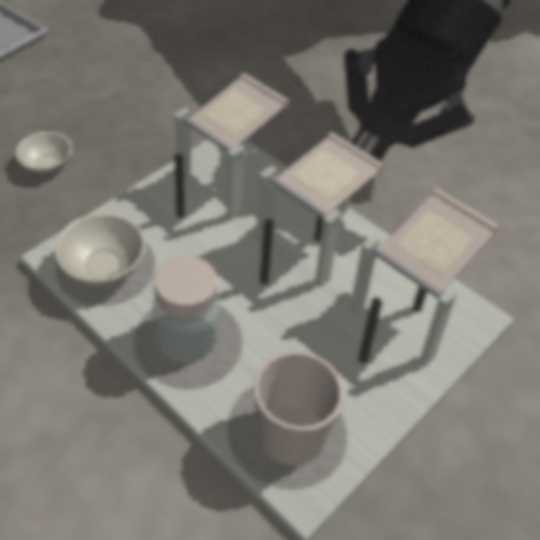

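The shut fingertips are under the middle bead (crop pixel (365,140)) with no contact force, and they are clear of both neighbouring tags. Next I lift it and follow the arc.

```bash
python3 -m pendant '[0,0,0,0.04,0,-0.017,0,0,0,0,0.08,0,-0.035,0,0,0,0,0.13,0,-0.045,0,0,0,0,0.174,0,-0.054,0,0,-0.22,0,0.21,0,-0.053,0,0,-0.433,0,0.245,0,-0.052,0,0,-0.63,0,0.275,0,-0.038,0,0,-0.833,0,0.303,0,-0.024,0,0,-0.833,0,0.303,0,-0.024,0]'
python3 -c "
from plan import *
st()
for x,z,t in [(.0,.132,10),(.0123,.1293,0),(.0313,.1117,0),(.040,.096,0),(.045,.086,0)]: delta(W(x,0,z),rot(a,t))
d=cam('scene'); cv2.imwrite('pics/s2.png',cv2.resize(d['image'][100:370,180:450,::-1],None,fx=2,fy=2))"
```

```text
t: 4.75
tool_pos: [0.6101, 0.0727, 0.1349]
tool_rot: [3.021, -0.403, 0.545]
contact_force: [-0.2, 0.4, 0.1]
opening: 0.0001
grip_force: 0.0
t 4.75 rack -0.0113 0.0013 0.1349 z axis [np.float64(0.349), np.float64(0.001)] q [ 0.05 -0.09  1.95 -0.13  0.94  1.94] F [-0.2  0.4  0.1] open 0.0
row [-0.003 -0.348 -0.001] [0.032 0.004 0.022] rows>= 1.0
row [-0.003 -0.681 -0.001] [0.067 0.004 0.045] rows>= 1.9
row [-0.003 -0.681 -0.001] [0.106 0.004 0.122] rows>= 1.9
row [-0.003 -0.681 -0.001] [0.115 0.005 0.181] rows>= 1.9
row [-0.003 -0.681 -0.001] [0.119 0.005 0.218] rows>= 1.9
```

View pics/s2.png

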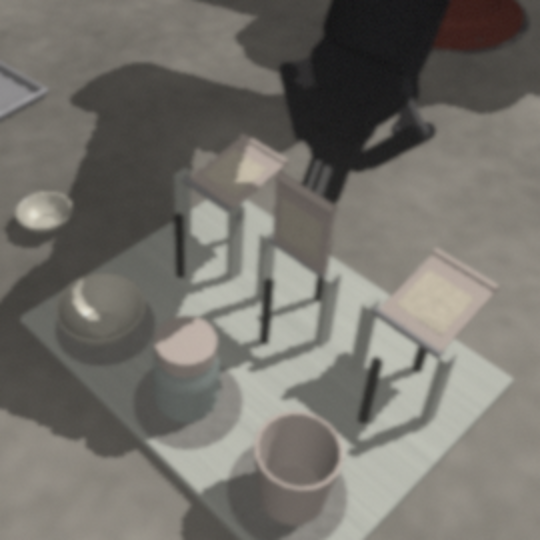

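The middle tag stands upright at crop pixel (305,220) with the fingers behind it, and the other tags have not moved. Now I push it over and down.

```bash
python3 -m pendant '[0,-0.35,0,0.035,0,0.022,0,0,-0.68,0,0.067,0,0.045,0,0,-0.68,0,0.087,0,0.08,0,0,-0.68,0,0.106,0,0.122,0,0,-0.68,0,0.111,0,0.15,0,0,-0.68,0,0.115,0,0.18,0,0,-0.68,0,0.117,0,0.2,0,0,-0.68,0,0.119,0,0.218,0,0,-0.68,0,0.119,0,0.218,0]'
python3 -c "
from plan import *
st()
delta(W(.045,0,.084),rot(a,0)); delta(W(.03,0,.2),rot(a,0))
d=cam('scene'); cv2.imwrite('pics/s3.png',cv2.resize(d['image'][100:370,180:450,::-1],None,fx=2,fy=2))"
```

```text
t: 5.92
tool_pos: [0.6613, 0.059, 0.0867]
tool_rot: [-3.114, 0.413, 0.012]
contact_force: [-15.1, 2.2, 19.3]
opening: 0.0001
grip_force: 10.1
t 5.925 rack 0.0417 0.0015 0.0867 z axis [np.float64(-0.008), np.float64(-0.0)] q [-0.02  0.27  1.62  0.    1.26  1.81] F [-15.1   2.2  19.3] open 0.0
row [0.001 0.015 0.002] [0.011 0.005 0.009] rows>= 0.1
row [0.001 0.015 0.002] [-0.042  0.005 -0.377] rows>= 1.8
```

View pics/s3.png

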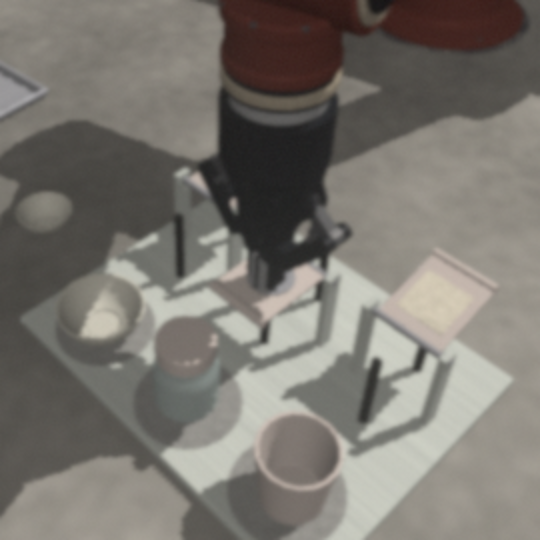

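The tag is lying on the far side and the fingers press on it with about 19 N, so it is at its stop. I'll go straight up and check.

```bash
python3 -m pendant '[0,0,0,-0.01,0,-0.05,0,0,0,0,-0.02,0,-0.2,0,0,0,0,-0.2,0,-0.4,0,0,0,0,-0.4,0,-0.5,0,0,0,0,-0.7,0,-0.5,0,0,0,0,-0.7,0,-0.5,0,0,0,0,-0.7,0,-0.5,0]'
python3 - <<'E'
from plan import *
st(); d=cam('top'); C=cloud(d); L=(C-O)@np.c_[ex,ey]; z=C[...,2]
for n,y in(('L',.105),('M',0),('R',-.105)):
    for x in(-.06,-.02,.02,.06):
        m=(abs(L[...,0]-x)<.006)&(abs(L[...,1]-y)<.02)&(z>.06)&(z<.2)
        print(n,x,m.sum(),np.median(z[m]).round(4) if m.any() else '')
    m=(L[...,0]>.09)&(abs(L[...,1]-y)<.04)&(z>.02)&(z<.1)
    print(n,'vessel',L[m].mean(0).round(3),z[m].max().round(3))
cv2.imwrite('pics/t1.png',cv2.resize(d['image'][100:320,120:360,::-1],None,fx=2,fy=2))
E
```

```text
t: 6.85
tool_pos: [0.4583, 0.1138, 0.234]
tool_rot: [-3.114, 0.411, 0.004]
contact_force: [0.9, 0.6, -0.1]
opening: 0.0001
grip_force: 0.0
t 6.85 rack -0.1686 0.0012 0.234 z axis [np.float64(-0.003), np.float64(0.001)] q [ 0.08 -0.33  1.95  0.    1.52  1.92] F [ 0.9  0.6 -0.1] open 0.0
L -0.06 197 0.1015
L -0.02 188 0.0921
L 0.02 0 
L 0.06 0 
L vessel [0.126 0.112] 0.073
M -0.06 0 
M -0.02 0 
M 0.02 178 0.0874
M 0.06 174 0.0865
M vessel [ 0.115 -0.007] 0.086
R -0.06 191 0.0976
R -0.02 185 0.0907
R 0.02 0 
R 0.06 0 
R vessel [ 0.127 -0.107] 0.04
```

View pics/t1.png

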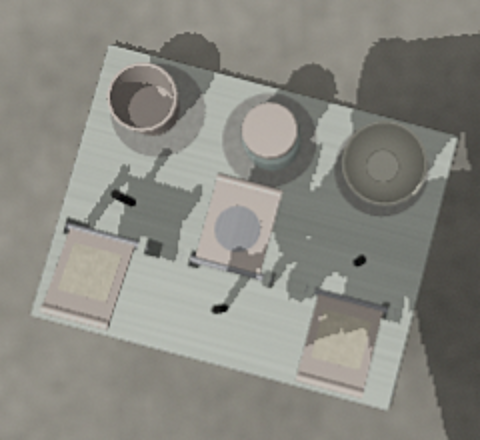

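The middle tag lies level on the far side with its disc face up (crop pixel (238,228), 87 mm high at both ends). The other tags and the vessels are where they were, and the arm is clear of everything.

```bash
python3 -c "
from station import ctrl
print(ctrl.finish_job())"
```

```text
the job is handed in; nothing more can be done
None
```

The middle station's tag (the capped jar's) lies flat on the far side with its metal disc up; the other tags and vessels showed no movement in the final depth check, and the job was handed in at about 7 s, with no verdict returned.

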